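# Take a reading on the ring-marked coupon in the drawer

## Task

Pull the drawer of the low cabinet open, then lift the pen-shaped probe out of its holder and set its spring-loaded tip down inside the ring marked on the metal coupon in the drawer, not on the coupon marked with a square. Keep the probe upright and press gently, so that the tip is pushed about half-way in and never hard against its stop, and finish still holding the probe there like that. Leave the other coupon and the things standing round about where they are.

Things in the scene. Friction and masses are not known exactly. Their poses are not given: they have to be found in the camera images.
- cab_drawer0 (a joint): how far the drawer is pulled out, in m: 0 shut, 0.117 fully open; it slides along the cabinet's own -x axis (towards the robot) and stays where it is left. It may start slightly ajar. About 110 mm open gives free access to both coupons from above
- cab_drawer0_handle (a point): centre of the drawer's handle: a level round steel bar 11 mm thick and 115 mm long, 35 mm in front of the drawer front (29 mm of clear gap behind it), 38 mm above the worktop; the cabinet top is at 68 mm. Its x axis points from the front into the cabinet (level), its y axis along the bar
- cab: low bench cabinet with one drawer, fixed, 180 mm deep (x) by 230 mm wide (y) by 68 mm high; origin at the centre of its underside; the drawer's front faces its own -x axis
- probe_grip (a point): centre of the grip of the probe, a pen-shaped hand probe about 142 mm long standing upright, tip down, in its holder. The grip is a round grey barrel 22 mm in diameter and 68 mm long (33 mm above to 35 mm below this point before the wider collar, 31 mm across and 6 mm thick, that rests on the holder's mouth); z axis along the probe, up. The end of the fully extended tip is 98 mm below this point. Mass about 0.12 kg
- probe_tip (a point): the end of the probe's spring-loaded steel tip, a round-ended pin 8 mm in diameter sticking 16 mm out of the 16 mm steel barrel below the collar
- plunger (a joint): how far the probe's sprung tip is pushed in, in m: 0 fully out, 0.012 hard against its stop. The push grows from 1 N at 0 to about 4 N half-way (0.006) and 7 N at 0.012
- holder_mouth (a point): centre of the mouth of the probe's holder, 75 mm above the worktop: an upright grey tube, 36 mm outside and 19 mm inside, on a round steel foot 76 mm across; fixed. The probe's barrel stands 44 mm deep and its tip 60 mm deep in it: lift it straight up by at least 65 mm to draw it out
- ring_spot (a point): centre of the ring (25 mm across) marked on the top face of the ring-marked coupon, on that face: a bare metal plate 62 x 62 x 10 mm, lying loose in the drawer, hidden while the drawer is shut; z axis up. It travels with the drawer
- square_spot (a point): centre of the square outline (23 mm wide) marked on the top face of the other coupon, a plate of the same size lying beside the first in the drawer, about 92 mm from centre to centre; leave it alone
- coupon_ring: the ring-marked coupon, origin at the centre of its underside, z up
- coupon_square: the square-marked coupon, origin at the centre of its underside, z up
- probe: the probe itself; origin at the end of the tip when that is fully out, z axis along the probe towards its grip
- holder: the probe's holder; origin at the centre of its underside
- meter: bystander: black handheld meter lying flat, 226 x 104 x 57 mm; origin at the centre of its underside
- beaker: bystander: small glass beaker, 51 mm across, 58 mm high; origin at the centre of its underside
- carton: bystander: cream cardboard box, 51 x 95 x 75 mm; origin at the centre of its underside
- bench_timer: bystander: small white timer lying flat, 62 x 58 x 18 mm; origin at the centre of its underside

How it is judged:
On the way, in this order (a step that is already met when the one before it is completed fails the run):
1. the drawer is pulled open by at least 85 mm, with the probe still in its holder (value of joint cab_drawer0 above 0.085 m and horizontal distance between probe_grip and holder_mouth below 0.01 m), for 0.2 s.
2. the probe is lifted out of its holder and held in the fingers (height (world z) of probe_grip above 0.15 m and contact force between the fingers and probe above 1 N and contact force between holder and probe below 0.05 N), for 0.2 s.
At the end, for the whole second after the job is handed in: Fingers hold the probe upright within 7 degrees and still, its tip within 8 mm of the ring's centre on the ring coupon, pushed in 2 to 10.5 mm with 0.7 to 8 N; it touches no cabinet, holder or other coupon; drawer at least 80 mm open, both coupons flat in it (horizontal distance between probe_tip and ring_spot below 0.008 m and z of probe_tip in the frame of coupon_ring between 0.007 and 0.013 m and contact force between probe and coupon_ring between 0.7 and 8 N and value of joint plunger between 0.002 and 0.0105 m and angle between probe's own z axis and vertical below 0.12 rad and contact force between the fingers and probe above 1 N and contact force between probe and cab below 0.2 N and contact force between probe and holder below 0.05 N and contact force between probe and coupon_square below 0.05 N and value of joint cab_drawer0 above 0.08 m and angle between each of coupon_ring, coupon_square's own z axis and vertical below 0.06 rad and height (world z) of each of ring_spot, square_spot below 0.05 m and linear speed of probe below 0.01 m/s); the arm keeps its last pose, push and grip.
It fails at once if the probe is pressed hard on a coupon , against the stop of its tip (over 10 N) (contact force between probe and coupon_ring above 10 N or contact force between probe and coupon_square above 10 N).
It fails at once if the probe or the robot touches the coupon marked with a square (contact force between probe and coupon_square above 0.5 N or contact force between any of the arm, the fingers and coupon_square above 1 N).
It fails at once if the robot's fingers touch the ring-marked coupon (contact force between the fingers and coupon_ring above 1 N).
It fails at once if a bystander is moved by more than 20 mm (distance of any of meter, beaker, carton, bench_timer from where it was at the start of the episode above 0.02 m).
It also fails if it takes over 51 s, if anything falls off the work surface, if the arm or the gripper's body presses on something with over 40 N, if the wrist force passes 120 N, or if a joint passes its speed limit or range.

## Robot

A 6-joint arm with a two-finger parallel gripper is mounted at the origin on a cart in front of the work surface, level with it; the furniture and walls round the work are solid. World frame = base frame: x ahead of the robot, y to its left, z up, the work surface at z = 0. Lengths are in m, angles in rad, forces in N, time in s.
With the tool pointing down it reaches from about 0.3 to 0.775 m from the base axis. Payload 14.6 kg.
Tool frame: the origin (TCP) lies at the very end of the fingers, on their centre line; the grasp point (between the pads) lies 19 mm behind it; z points along the fingers, y is the direction in which the jaws open and shut (so a half turn about z gives the same grasp; the last joint's range is limited). The gripper opens to 94 mm and grips with 3 to 60 N. Pads are 16 mm wide; open, the fingers measure 119 mm over their backs; the gripper's body (75 mm by 177 mm) begins 78 mm behind the grasp point.
Start: joints at [1.052, 0.3, 1.521, -0, 1.321, -0.067], TCP at [0.24, 0.495, 0.205] pointing down, gripper open.
Joint ranges: [-3.03, 3.03], [-0.79, 2.21], [0.23, 2.52], [-1.04, 4.18], [0, 3.07], [-2.55, 2.55]. Speed limits (rad/s): [2.22, 2.22, 2.57, 3.14, 3.14, 3.14].

## Interface

Orientations are given as [roll, pitch, yaw] about the fixed x, y, z axes, in that order (R = Rz(yaw) Ry(pitch) Rx(roll)).
In Python, from station import status, camera, ctrl gives the robot as it stands. The module is installed in compiled form; this text tells all that it offers.
- The arm moves only by the shell command python3 -m jog 'ROWS' [FORCE]. ROWS is JSON, a list of rows, each a list of 7 numbers: the shift along the tool's x, y, z each as a share of 1000 mm, from -1 to 1, then the turn, a rotation vector about the tool's x, y, z each as a share of pi/2 rad, from -1 to 1, then the opening, from -1 (shut) to 1 (fully open), so that 0 is half open. A call has 1 to 20 rows; each row is the pose to reach, as a shift and turn from the pose measured when the call began, along the tool's axes at that moment; what a row does not reach only later rows make up. A row lasts 1/10 s, in which the tool goes at most 50 mm and 8.59 degrees, less where a joint would pass 70% of its speed; a pose out of reach is approached as far as the arm can. A call with a number of a shift or a turn outside -1 to 1 is refused whole. A call with a gripper value outside its range is refused whole. The fingers move at their own pace and stop on an object; FORCE is the grip in N (left out, the last holds). Time passes only in rows, so rows that repeat a pose let the fingers close. It gives the time, the measured TCP pose, the force and the opening at its end, in the units of the state.
- status.get_obs(): the state, without advancing time (a new reading comes with each control period).
- camera(name): name is "scene" or "top" or "wrist"; returns a dict with "image" (420x560x3 uint8, red, green, blue), "fx", "fy", "cx", "cy" (pixels), "world_from_camera" (4x4, takes a point from camera to world coordinates). Camera axes: x right, y down, z forward; pixel columns grow to the right and rows downward; lengths in m; the calibration is good to about 2 mm. A picture is of the moment at which its call begins. There is no depth.
- ctrl.hand_in(): hands the job in, once; it reports no verdict.
The state is a dict: "time_s": time; "qpos": joint angles; "joint_vel": joint speeds; "tau": joint torques, N m; "ee_pos": TCP position; "eef_rot": TCP orientation; "force": force on the tool from outside, world axes, zero at the start; "moment": the same for the moment, N m; "grip_width": finger opening in m.
Only numpy, scipy, OpenCV 4.12 (cv2) and the standard library are available. Lean on these libraries where they do the work, as an engineer would, in place of code of your own. Each camera call takes 0.05 s, during which the arm holds its last target.

## Working session

There is one attempt and no reset: what is moved stays moved. The work goes in short steps, Python scripts to look and compute and a shell command to move; the robot and the scene stay as the last step left them, time stands still between calls to the robot, and variables do not carry over. Pictures are saved under pics/ and viewed, and the job is handed in when it is done.

```bash
mkdir -p pics; ls; python3 - <<'E'
from station import status, camera, ctrl
import cv2
o=status.get_obs(); print({k:(o[k]) for k in o})
for n in ["scene","top","wrist"]:
    c=camera(n); cv2.imwrite(f"pics/{n}0.png",c["image"][:,:,::-1]); print(n,c["fx"],c["cx"],c["cy"]); print(c["world_from_camera"])
E
```

```text
pics
{'time_s': 0.0, 'qpos': array([ 1.05238273e+00,  3.00468501e-01,  1.52158463e+00,  3.73334481e-06,
        1.32066672e+00, -6.66191375e-02]), 'joint_vel': array([-1.26620662e-03,  8.37598036e-04,  5.57426964e-04, -2.56540275e-04,
        2.99038841e-05, -9.74348787e-04]), 'tau': array([ 1.50353237e-03, -5.31818891e+01, -3.52721822e+01,  7.08759623e-02,
        2.45482719e-02, -1.26938030e-04]), 'ee_pos': array([0.24000367, 0.49458788, 0.20488624]), 'eef_rot': array([-3.14046819e+00, -7.86456819e-05,  2.68979722e+00]), 'force': array([-0.79713851,  0.9043241 , -0.45667138]), 'moment': array([-0.0302784 , -0.07672587, -0.04463786]), 'grip_width': 0.09396517624495586}
scene 480.5464264107541 279.5474766150913 211.55959070772477
[[ 0.85809424 -0.27408235  0.43422707 -0.05304331]
 [-0.51327657 -0.48233138  0.70986168 -1.00117058]
 [ 0.01488079 -0.83200679 -0.55456583  0.86475353]
 [ 0.          0.          0.          1.        ]]
top 433.8017466000372 275.1127289694566 207.5517543561612
[[-0.00942301 -0.99179732  0.12747268  0.38156433]
 [-0.99991326  0.01051884  0.00792619  0.01320098]
 [-0.00920204 -0.12738694 -0.99181041  1.41148025]
 [ 0.          0.          0.          1.        ]]
wrist 334.4962424343655 282.0838795276903 207.80924472729203
[[ 0.43681582  0.8740477   0.21267949  0.1797201 ]
 [ 0.89955037 -0.424159   -0.10439481  0.52548734]
 [-0.00103612  0.23691722 -0.97152929  0.38395394]
 [ 0.          0.          0.          1.        ]]
```

View pics/scene0.png

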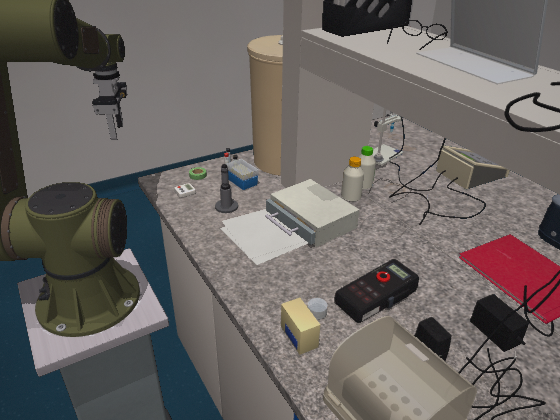

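View pics/top0.png

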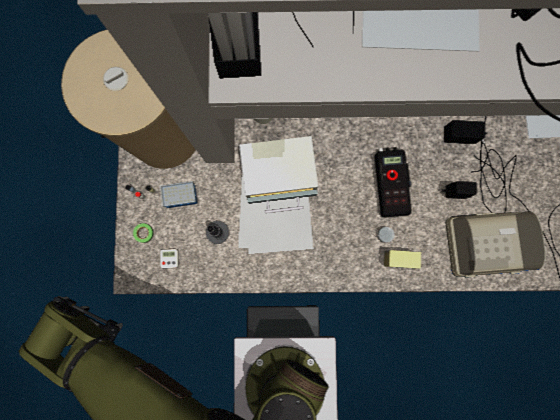

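View pics/wrist0.png

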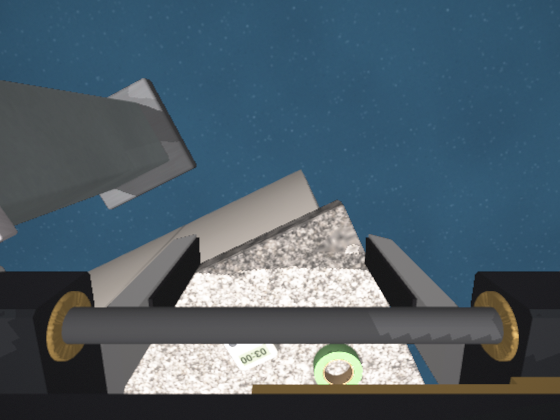

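The top view shows the cabinet at about (240–317, 137–200), its handle bar at about (283, 208) and the probe holder at about (216, 232). The scene view shows the same with the handle at about (280, 222) and the probe at (226, 190). I'll enlarge both.

```bash
cat > h.py <<'E'
import numpy as np, cv2
from station import status, camera, ctrl
def proj(c,P):
    T=np.linalg.inv(c["world_from_camera"]); p=T[:3,:3]@np.array(P,float)+T[:3,3]
    return np.array([c["fx"]*p[0]/p[2]+c["cx"],c["fy"]*p[1]/p[2]+c["cy"]])
def ray(c,u,v):
    T=c["world_from_camera"]; d=T[:3,:3]@np.array([(u-c["cx"])/c["fx"],(v-c["cy"])/c["fy"],1]); return T[:3,3],d/np.linalg.norm(d)
def onz(c,u,v,z):
    o,d=ray(c,u,v); return o+d*(z-o[2])/d[2]
def tri(rs):
    A=np.zeros((3,3));b=np.zeros(3)
    for o,d in rs:
        M=np.eye(3)-np.outer(d,d);A+=M;b+=M@o
    p=np.linalg.solve(A,b); return p,[np.linalg.norm((np.eye(3)-np.outer(d,d))@(p-o)) for o,d in rs]
def crop(c,x0,y0,x1,y1,k,fn):
    im=cv2.resize(c["image"][y0:y1,x0:x1,::-1],None,fx=k,fy=k,interpolation=cv2.INTER_CUBIC); cv2.imwrite(fn,im)
E
python3 - <<'E'
from h import *
c=camera("top"); crop(c,190,130,330,235,5.7,"pics/t1.png")
c=camera("scene"); crop(c,205,150,365,270,5,"pics/s1.png")
E
```

```text
(no output)
```

View pics/t1.png

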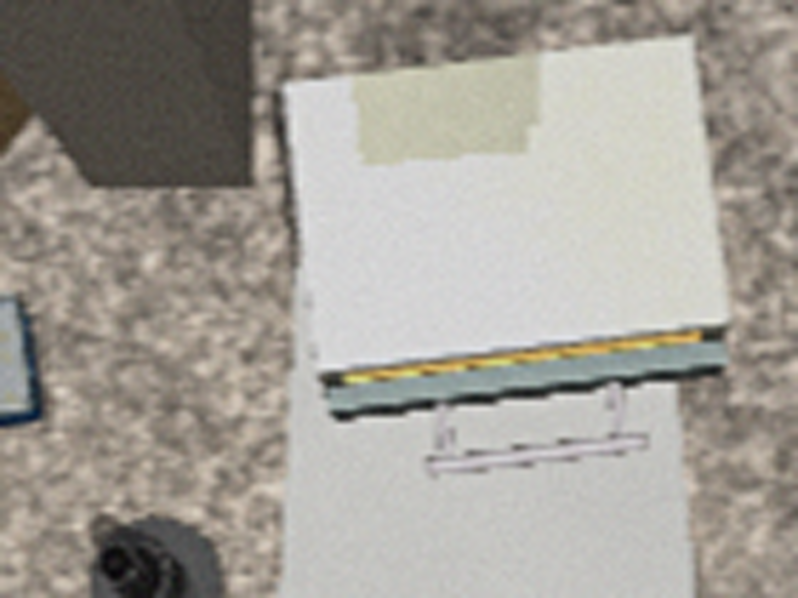

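View pics/s1.png

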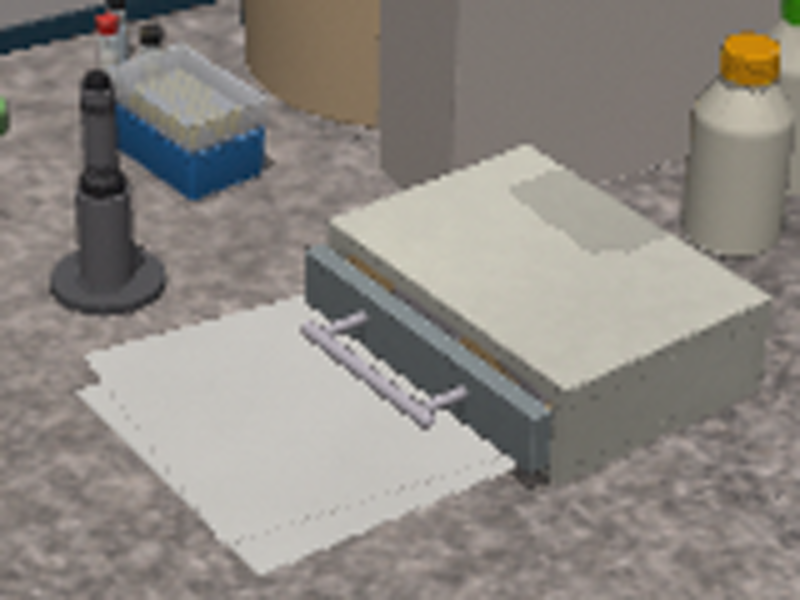

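```bash
python3 - <<'E'
from h import *
t=camera("top");s=camera("scene")
T=lambda u,v:(190+(u+.5)/5.7-.5,130+(v+.5)/5.7-.5)
S=lambda u,v:(205+(u+.5)/5-.5,150+(v+.5)/5-.5)
np.set_printoptions(precision=4,suppress=True)
for p in [(430,466),(646,440)]: print("hT",onz(t,*T(*p),.038))
for p in [(307,329),(429,419)]: print("hS",onz(s,*S(*p),.038))
for a,b in zip([(430,466),(646,440)],[(307,329),(429,419)]): print(tri([ray(t,*T(*a)),ray(s,*S(*b))]))
for p in [(285,87),(692,37),(728,324),(323,373)]: print("cabT",onz(t,*T(*p),.068))
# probe
print("probe top", tri([ray(t,*T(113,557)),ray(s,*S(97,74))]))
print("footS",onz(s,*S(108,277),.006))
print("mouthS",onz(s,*S(103,192),.075))
for p in [(0.5,0.16,.119)]:pass
crop(t,195,200,250,250,10,"pics/t2.png"); crop(s,205,155,255,215,10,"pics/s2.png")
E
```

```text
hT [0.5462 0.0565 0.038 ]
hT [ 0.5596 -0.0646  0.038 ]
hS [0.5473 0.0594 0.038 ]
hS [ 0.563  -0.0567  0.038 ]
(array([0.5458, 0.0565, 0.0403]), [np.float64(0.00015536464563373803), np.float64(0.000155364645633669)])
(array([ 0.5585, -0.0641,  0.0444]), [np.float64(0.0003029214694962075), np.float64(0.00030292146949609087)])
cabT [0.7567 0.1352 0.068 ]
cabT [ 0.7827 -0.0926  0.068 ]
cabT [ 0.6197 -0.1092  0.068 ]
cabT [0.5948 0.1141 0.068 ]
probe top (array([0.4864, 0.2145, 0.158 ]), [np.float64(0.0005403928551418037), np.float64(0.0005403928551417987)])
footS [0.4871 0.2178 0.006 ]
mouthS [0.4842 0.2116 0.075 ]
```

View pics/t2.png

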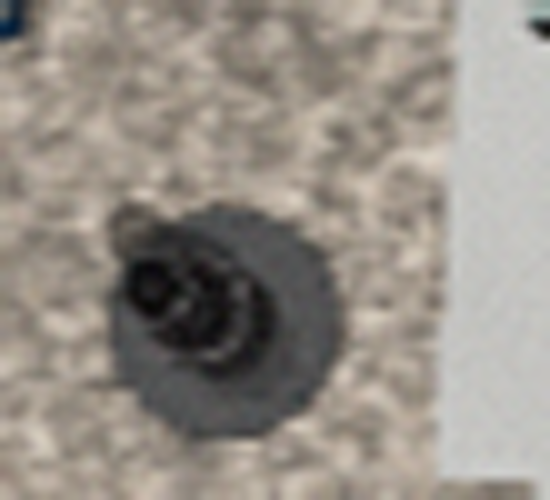

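View pics/s2.png

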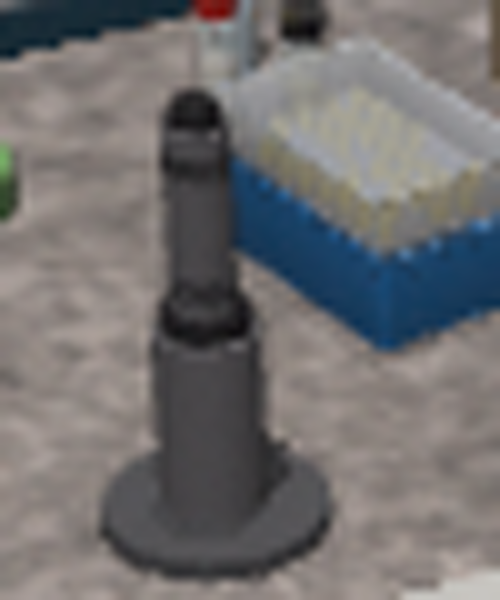

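```bash
cat >> h.py <<'E'
from scipy.spatial.transform import Rotation as Ro
np.set_printoptions(precision=4,suppress=True)
def plan(P,yaw_y=None):
    """rows numbers to reach TCP P, pointing straight down, tool y axis at world angle yaw_y (None keep)"""
    o=status.get_obs(); R=Ro.from_euler('xyz',o["eef_rot"]).as_matrix()
    if yaw_y is None: yaw_y=np.arctan2(R[1,1],R[0,1])
    y=np.array([np.cos(yaw_y),np.sin(yaw_y),0]);z=np.array([0,0,-1.]);W=np.stack([np.cross(y,z),y,z],1)
    d=R.T@(np.array(P)-o["ee_pos"]); rv=Ro.from_matrix(R.T@W).as_rotvec()/(np.pi/2)
    print("row",d.round(4),rv.round(4),"| now",o["ee_pos"],"yaw_y",np.arctan2(R[1,1],R[0,1]).round(4),"F",o["force"].round(2),"w",round(o["grip_width"],4),"t",round(o["time_s"],2),"q",o["qpos"].round(3))
E
python3 - <<'E'
from h import *
t=camera("top");s=camera("scene")
print("foot",onz(t,217.9,232.1,.006)); 
print("top",onz(t,210.5-.45,228.7-.45,.157), onz(s,205+19.5-.5,155+9.3-.5,.157))
print("mouth T (208,317)",onz(t,195+20.9-.5,200+31.6-.5,.078))
print("shelf z.5",onz(t,280,115,.5))
plan([.553,-.004,.13],.110)
E
```

```text
foot [0.4838 0.211  0.006 ]
top [0.4842 0.2126 0.157 ] [0.4884 0.22   0.157 ]
mouth T (208,317) [0.4817 0.2086 0.078 ]
shelf z.5 [0.7018 0.0079 0.5   ]
row [-0.4993 -0.3121  0.0754] [-0.0001  0.      0.6424] | now [0.2401 0.4948 0.2054] yaw_y 1.119 F [-0.05  0.19 -0.16] w 0.0943 t 0.45 q [ 1.052  0.3    1.521 -0.     1.321 -0.067]
```

```bash
R='[-0.499,-0.312,0.03,0,0,0.642,-0.4]'; python3 -m jog '[[-0.499,-0.312,0.0,0,0,0.642,-0.4],[-0.499,-0.312,0.0,0,0,0.642,-0.4],[-0.499,-0.312,0.0,0,0,0.642,-0.4],[-0.499,-0.312,0.0,0,0,0.642,-0.4],[-0.499,-0.312,0.0,0,0,0.642,-0.4],[-0.499,-0.312,0.0,0,0,0.642,-0.4],[-0.499,-0.312,0.0,0,0,0.642,-0.4],[-0.499,-0.312,0.0,0,0,0.642,-0.4],[-0.499,-0.312,0.0,0,0,0.642,-0.4],[-0.499,-0.312,0.0,0,0,0.642,-0.4],[-0.499,-0.312,0.05,0,0,0.642,-0.4],[-0.499,-0.312,0.07,0,0,0.642,-0.4],[-0.499,-0.312,0.07,0,0,0.642,-0.4],[-0.499,-0.312,0.07,0,0,0.642,-0.4],[-0.499,-0.312,0.07,0,0,0.642,-0.4]]' 30
python3 - <<'E'
from h import *
plan([.553,-.004,.02],.11)
c=camera("wrist"); cv2.imwrite("pics/w1.png",c["image"][:,:,::-1])
print(proj(c,[.5462,.0565,.038]),proj(c,[.5596,-.0646,.038]))
c=camera("scene"); crop(c,205,100,365,270,4,"pics/s3.png")
E
```

```text
time_s: 1.95
ee_pos: [0.5529, -0.003, 0.1365]
eef_rot: [3.141, 0.0, 1.682]
force: [-0.4, 0.2, 0.8]
grip_width: 0.0281
row [-0.001  -0.0001  0.1165] [0.0006 0.     0.0006] | now [ 0.5529 -0.003   0.1365] yaw_y 0.111 F [-0.38  0.24  0.81] w 0.0281 t 1.95 q [-0.072  0.371  1.593  0.     1.176 -0.183]
[280.3731 137.9708] [280.4688 276.3812]
```

View pics/w1.png

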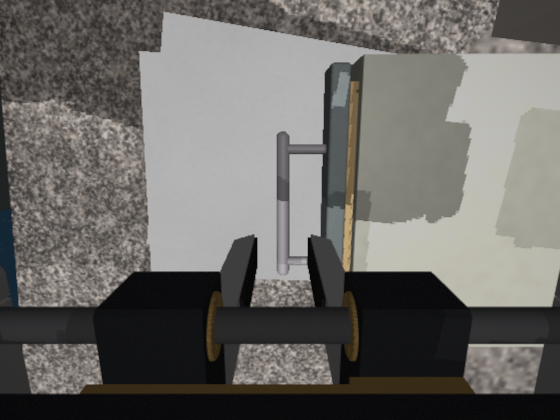

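View pics/s3.png

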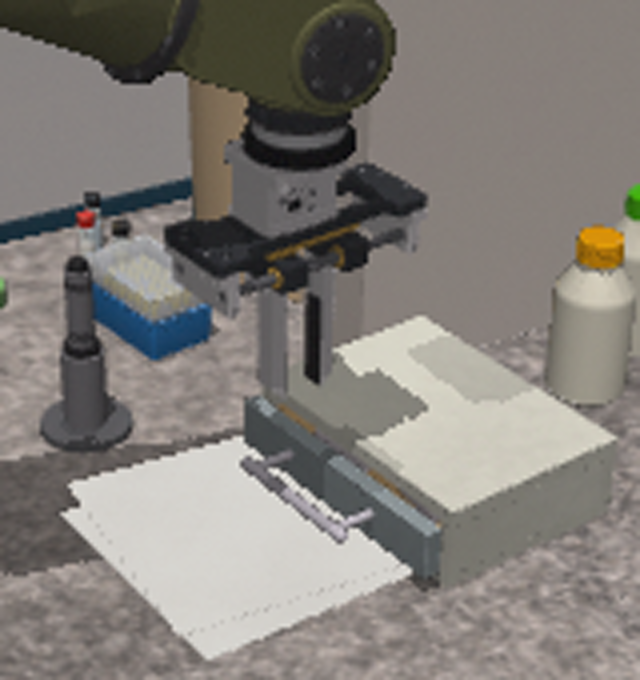

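The wrist view shows the bar vertical at column 283, rows 132–275, against a predicted 280. I'll shift about 2 mm into the cabinet, lower and grip.

```bash
python3 -m jog '[[-0.001,0.002,0.04,0,0,0,-0.4],[-0.001,0.002,0.08,0,0,0,-0.4],[-0.001,0.002,0.1,0,0,0,-0.4],[-0.001,0.002,0.115,0,0,0,-0.4],[-0.001,0.002,0.115,0,0,0,-0.4],[-0.001,0.002,0.115,0,0,0,-1],[-0.001,0.002,0.115,0,0,0,-1],[-0.001,0.002,0.115,0,0,0,-1],[-0.001,0.002,0.115,0,0,0,-1]]' 30
```

```text
time_s: 2.95
ee_pos: [0.5562, -0.0033, 0.0234]
eef_rot: [3.137, 0.001, 1.683]
force: [-0.9, 1.1, 7.3]
grip_width: 0.0104
```

```bash
python3 -m jog '[[0,-0.01,0,0,0,0,-1],[0,-0.025,0,0,0,0,-1],[0,-0.045,0,0,0,0,-1],[0,-0.065,0,0,0,0,-1],[0,-0.085,0,0,0,0,-1],[0,-0.095,0,0,0,0,-1],[0,-0.1,0,0,0,0,-1],[0,-0.1,0,0,0,0,-1],[0,-0.1,0,0,0,0,-1]]'
python3 - <<'E'
from h import *
c=camera("scene"); crop(c,205,130,365,270,5,"pics/s4.png")
c=camera("top"); crop(c,190,130,330,270,5,"pics/t4.png")
E
```

```text
time_s: 3.85
ee_pos: [0.4574, -0.0144, 0.0233]
eef_rot: [3.136, 0.001, 1.683]
force: [-1.8, 3.2, 7.3]
grip_width: 0.0099
```

View pics/s4.png

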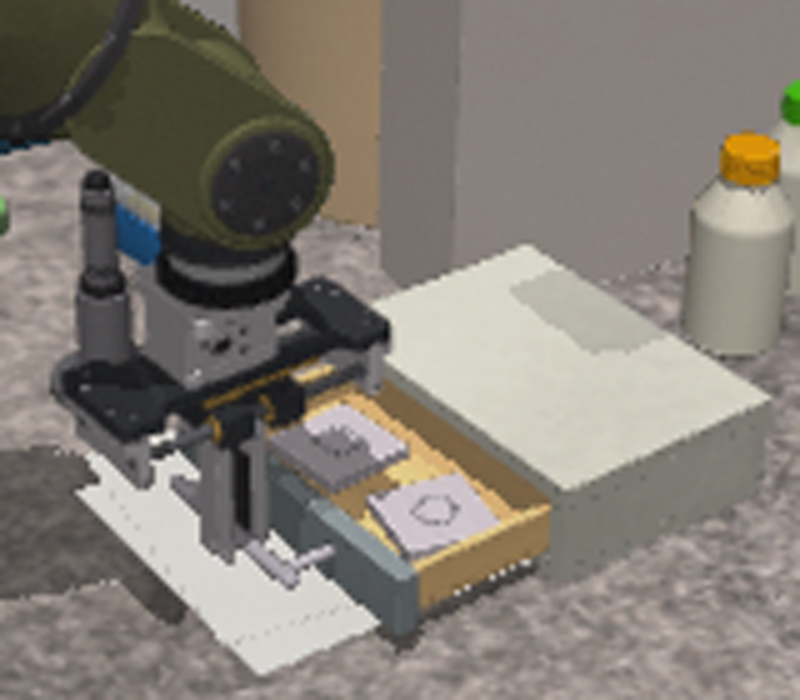

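View pics/t4.png

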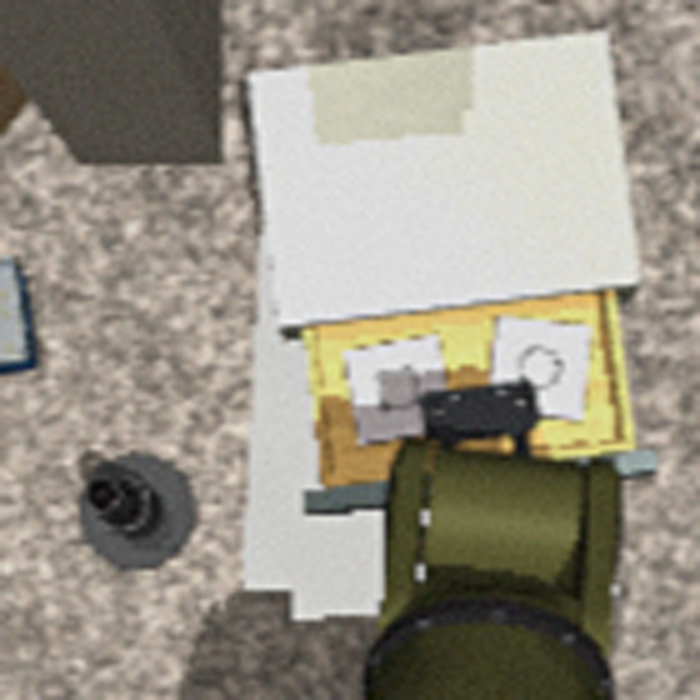

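Ring coupon is on the right (top crop (540, 367)) and square coupon on the left (400, 387). I'll pull a little further, release and rise.

```bash
python3 -m jog '[[0,-0.003,0,0,0,0,-1],[0,-0.006,0,0,0,0,-1],[0,-0.006,0,0,0,0,-1]]'; python3 -m jog '[[0,0,0,0,0,0,-0.45],[0,0,0,0,0,0,-0.45],[0,0,0,0,0,0,-0.45],[0,0,-0.04,0,0,0,-0.45],[0,0,-0.09,0,0,0,-0.45],[0,0,-0.14,0,0,0,-0.45],[0,0,-0.19,0,0,0,-0.45],[0,0,-0.22,0,0,0,-0.45],[0,0,-0.22,0,0,0,-0.45]]'
python3 - <<'E'
from h import *
c=camera("wrist"); cv2.imwrite("pics/w5.png",c["image"][:,:,::-1])
c=camera("scene"); crop(c,205,130,365,270,5,"pics/s5.png")
plan([.484,.212,.20],None)
E
```

```text
time_s: 4.25
ee_pos: [0.4515, -0.0151, 0.0234]
eef_rot: [3.136, 0.001, 1.683]
force: [-0.6, 1.9, 4.4]
grip_width: 0.0098
time_s: 5.15
ee_pos: [0.4516, -0.0152, 0.2473]
eef_rot: [3.13, 0.002, 1.683]
force: [0.5, 0.3, 0.2]
grip_width: 0.0258
row [0.2219 0.0587 0.0432] [ 0.0034  0.0005 -0.    ] | now [ 0.4502 -0.0151  0.243 ] yaw_y 0.112 F [ 0.75  0.68 -0.26] w 0.0258 t 5.25 q [-0.115  0.042  1.734  0.     1.36  -0.227]
```

View pics/w5.png

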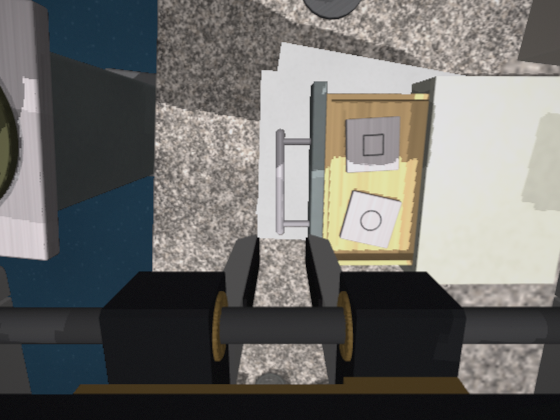

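View pics/s5.png

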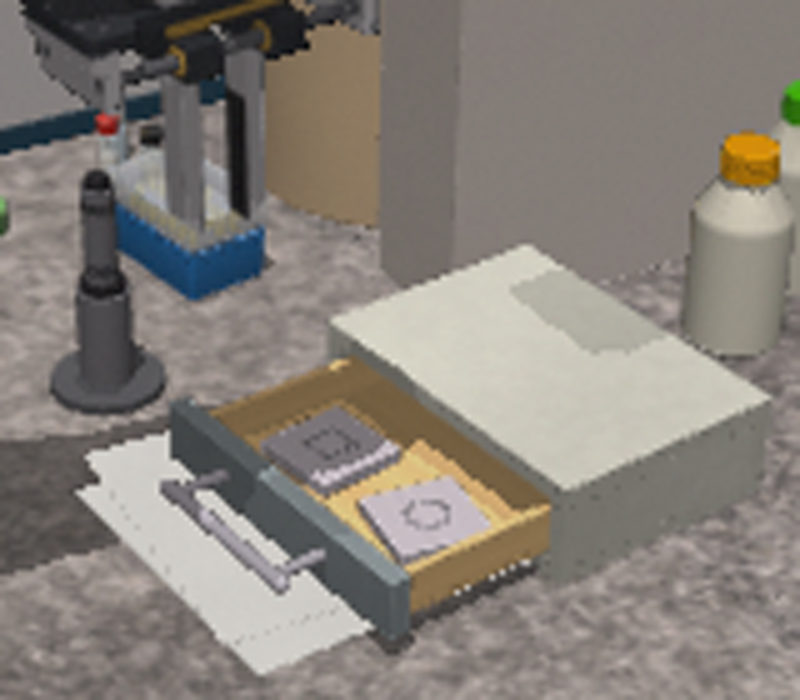

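```bash
python3 - <<'E'
from h import *
c=camera("wrist");s=camera("scene")
S=lambda u,v:(205+(u+.5)/5-.5,130+(v+.5)/5-.5)
print("ring",tri([ray(c,371,220),ray(s,*S(428,513))]),onz(c,371,220,.025),onz(s,*S(428,513),.025))
print("square",tri([ray(c,373,145),ray(s,*S(333,444))]))
E
python3 -m jog '[[0.05,0.0587,0,0.003,0,0,0.3],[0.1,0.0587,0,0.003,0,0,0.3],[0.15,0.0587,0,0.003,0,0,0.3],[0.2,0.0587,0,0.003,0,0,0.3],[0.222,0.0587,0.02,0.003,0,0,0.3],[0.222,0.0587,0.04,0.003,0,0,0.3],[0.222,0.0587,0.04,0.003,0,0,0.3],[0.222,0.0587,0.04,0.003,0,0,0.3]]'
python3 - <<'E'
from h import *
c=camera("wrist"); cv2.imwrite("pics/w6.png",c["image"][:,:,::-1])
print(proj(c,[.484,.212,.157]),proj(c,[.484,.212,.075]),proj(c,[.484,.212,.006]))
c=camera("scene"); crop(c,180,90,300,230,5,"pics/s6.png")
c=camera("top"); crop(c,190,130,330,270,5,"pics/t6.png")
plan([.484,.212,.094],None)
E
```

```text
ring (array([ 0.567 , -0.045 ,  0.0322]), [np.float64(0.0026178522948569352), np.float64(0.0026178522948567375)]) [ 0.5666 -0.0458  0.025 ] [ 0.5753 -0.0365  0.025 ]
square (array([0.5535, 0.0436, 0.0331]), [np.float64(0.0028212963596626834), np.float64(0.0028212963596627506)])
time_s: 6.15
ee_pos: [0.4833, 0.2116, 0.2016]
eef_rot: [-3.138, 0.001, 1.682]
force: [-0.1, 0.1, 0.3]
grip_width: 0.0613
[281.5944 227.6751] [281.995  201.8266] [282.2021 188.4669]
row [0.0005 0.0002 0.1089] [-0.0004 -0.     -0.    ] | now [0.484  0.2115 0.2029] yaw_y 0.1107 F [0.04 0.63 0.09] w 0.0612 t 6.3 q [0.343 0.254 1.586 0.    1.303 0.232]
```

View pics/w6.png

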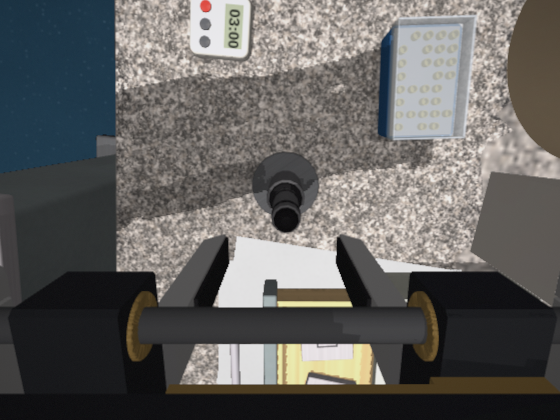

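View pics/s6.png

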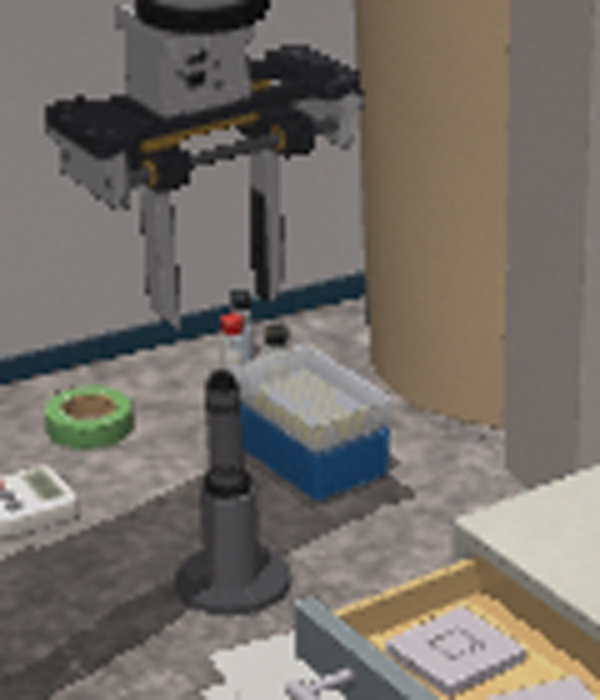

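View pics/t6.png

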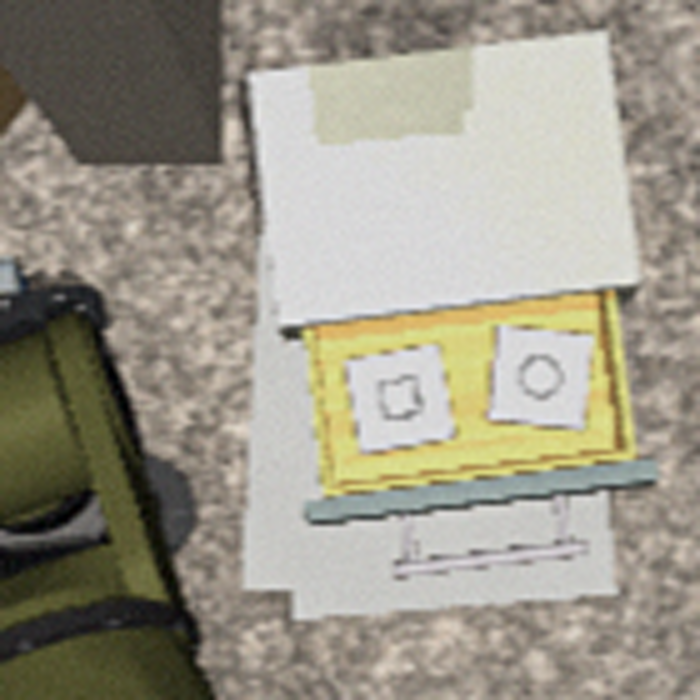

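```bash
python3 - <<'E'
from h import *
c=camera("wrist"); crop(c,230,130,340,245,6,"pics/w7.png")
t=camera("top")
print("ring top",onz(t,190+540.5/5-.4,130+377.5/5-.4,.03),"sq",onz(t,190+400.5/5-.4,130+397.5/5-.4,.03))
E
```

```text
ring top [ 0.5663 -0.0484  0.03  ] sq [0.5543 0.0417 0.03  ]
```

View pics/w7.png

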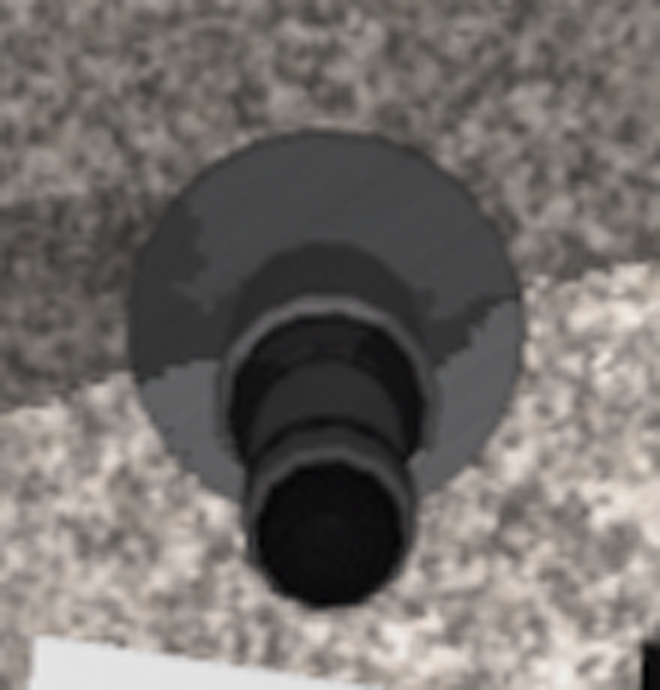

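```bash
python3 - <<'E'
from h import *
c=camera("wrist")
print(onz(c,284,183.3,.006),onz(c,284.6,218.3,.152), onz(c,284.2,130+390/6-.4,.075))
t=camera("top");
print(tri([ray(c,284.6,218.3),ray(t,210.1,228.3)]))
plan([.485,.215,.094],None)
E
```

```text
[0.4864 0.2181 0.006 ] [0.4862 0.2173 0.152 ] [0.4862 0.2189 0.075 ]
(array([0.4859, 0.2147, 0.1424]), [np.float64(0.0006392960172108989), np.float64(0.000639296017210863)])
row [0.003  0.0018 0.1085] [-0.0007  0.      0.    ] | now [0.4837 0.2118 0.2025] yaw_y 0.1114 F [1.55 0.05 0.23] w 0.0611 t 6.5 q [0.343 0.254 1.586 0.    1.302 0.232]
```

```bash
python3 -m jog '[[0.0035,0.003,0.02,0,0,0,0.3],[0.0035,0.003,0.05,0,0,0,0.3],[0.0035,0.003,0.08,0,0,0,0.3],[0.0035,0.003,0.1,0,0,0,0.3],[0.0035,0.003,0.109,0,0,0,0.3],[0.0035,0.003,0.109,0,0,0,0.3],[0.0035,0.003,0.109,0,0,0,-0.3],[0.0035,0.003,0.109,0,0,0,-1],[0.0035,0.003,0.109,0,0,0,-1],[0.0035,0.003,0.109,0,0,0,-1],[0.0035,0.003,0.109,0,0,0,-1]]' 35
python3 - <<'E'
from h import *
c=camera("wrist"); cv2.imwrite("pics/w8.png",c["image"][:,:,::-1])
c=camera("scene"); crop(c,180,90,300,230,5,"pics/s8.png")
plan([.484,.212,.19],None)
E
```

```text
time_s: 7.6
ee_pos: [0.4863, 0.2156, 0.0938]
eef_rot: [-3.141, -0.0, 1.682]
force: [-0.3, 0.1, 0.6]
grip_width: 0.0245
row [-0.0033 -0.0027 -0.0963] [-0.0006 -0.     -0.    ] | now [0.4862 0.2156 0.0937] yaw_y 0.1113 F [-0.59 -0.11  1.61] w 0.0215 t 7.7 q [0.348 0.381 1.69  0.    1.071 0.237]
```

View pics/s8.png

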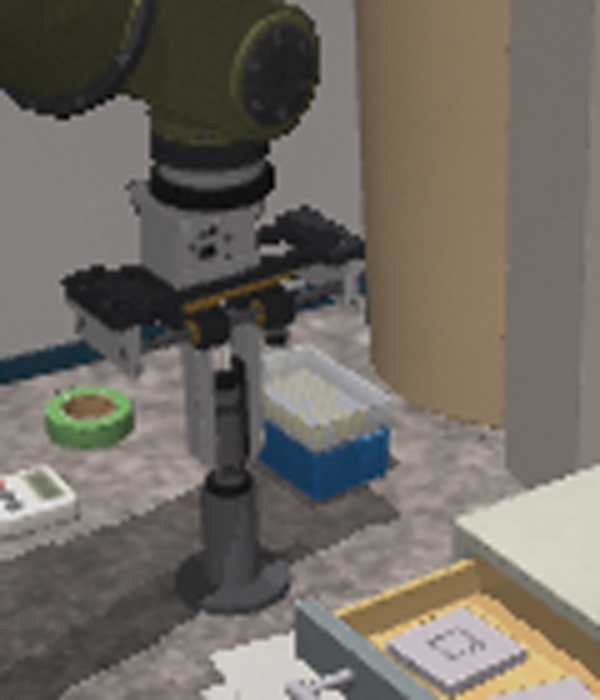

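View pics/w8.png

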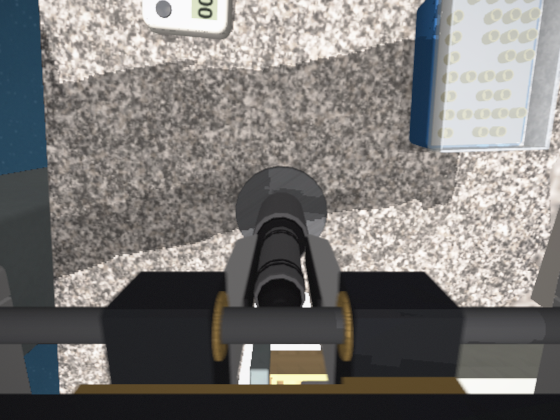

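The fingers are on the barrel (scene crop (232, 440)), width 21.5 mm. I'll let the grip settle and then lift straight up.

```bash
python3 -m jog '[[0,0,0,0,0,0,-1],[0,0,0,0,0,0,-1],[0,0,-0.01,0,0,0,-1],[0,0,-0.03,0,0,0,-1],[0,0,-0.05,0,0,0,-1],[0,0,-0.075,0,0,0,-1],[0,0,-0.1,0,0,0,-1],[0,0,-0.11,0,0,0,-1],[0,0,-0.11,0,0,0,-1],[0,0,-0.11,0,0,0,-1],[0,0,-0.11,0,0,0,-1]]' 35
python3 - <<'E'
from h import *
c=camera("scene"); crop(c,160,60,300,220,5,"pics/s9.png")
c=camera("top"); crop(c,190,130,330,270,5,"pics/t9.png")
plan([.567,-.045,.20],None)
E
```

```text
time_s: 8.8
ee_pos: [0.4858, 0.2155, 0.2025]
eef_rot: [-3.139, 0.0, 1.682]
force: [-0.2, 1.1, -1.0]
grip_width: 0.0214
row [-0.2679  0.0516  0.0027] [-0.0016  0.0002  0.    ] | now [0.486  0.2155 0.2028] yaw_y 0.1113 F [ 0.25  0.42 -0.56] w 0.0215 t 8.9 q [0.348 0.263 1.575 0.    1.306 0.237]
```

View pics/s9.png

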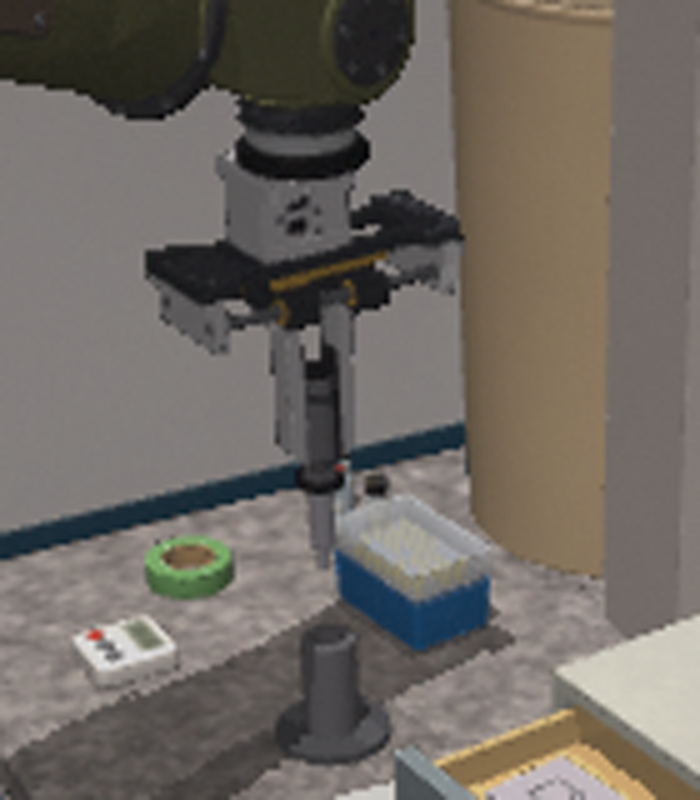

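Probe is out and upright (tip at scene crop (322, 565), mouth empty at (330, 640)). Moving above the ring.

```bash
python3 -m jog '[[-0.03,0.006,0,0,0,0,-1],[-0.07,0.014,0,0,0,0,-1],[-0.11,0.022,0,0,0,0,-1],[-0.15,0.03,0,0,0,0,-1],[-0.19,0.038,0,0,0,0,-1],[-0.23,0.045,0,0,0,0,-1],[-0.255,0.05,0,0,0,0,-1],[-0.268,0.0516,0.01,0,0,0,-1],[-0.268,0.0516,0.03,0,0,0,-1],[-0.268,0.0516,0.04,0,0,0,-1],[-0.268,0.0516,0.04,0,0,0,-1],[-0.268,0.0516,0.04,0,0,0,-1]]' 
python3 - <<'E'
from h import *
c=camera("scene"); crop(c,230,90,350,250,5,"pics/s10.png")
print("pred tip",proj(c,status.get_obs()["ee_pos"]-[0,0,.079]),"ring",proj(c,[.567,-.046,.03]))
c=camera("wrist"); cv2.imwrite("pics/w10.png",c["image"][:,:,::-1])
print("ringw",proj(c,[.567,-.046,.03]),"tipw",proj(c,status.get_obs()["ee_pos"]-[0,0,.079]))
c=camera("top"); crop(c,210,130,330,270,5,"pics/t10.png")
plan([.567,-.046,.20],None)
E
```

```text
time_s: 10.1
ee_pos: [0.567, -0.0445, 0.163]
eef_rot: [-3.139, 0.0, 1.683]
force: [1.0, -0.0, -0.8]
grip_width: 0.0215
pred tip [289.8499 217.7881] ring [289.5547 233.3238]
ringw [280.6612 201.9642] tipw [280.7822 215.4429]
row [-0.0012 -0.0004 -0.0365] [-0.0008  0.0004  0.    ] | now [ 0.5673 -0.0448  0.1635] yaw_y 0.1119 F [ 0.15  1.09 -0.93] w 0.0215 t 10.25 q [-0.143  0.379  1.516 -0.001  1.248 -0.254]
```

View pics/s10.png

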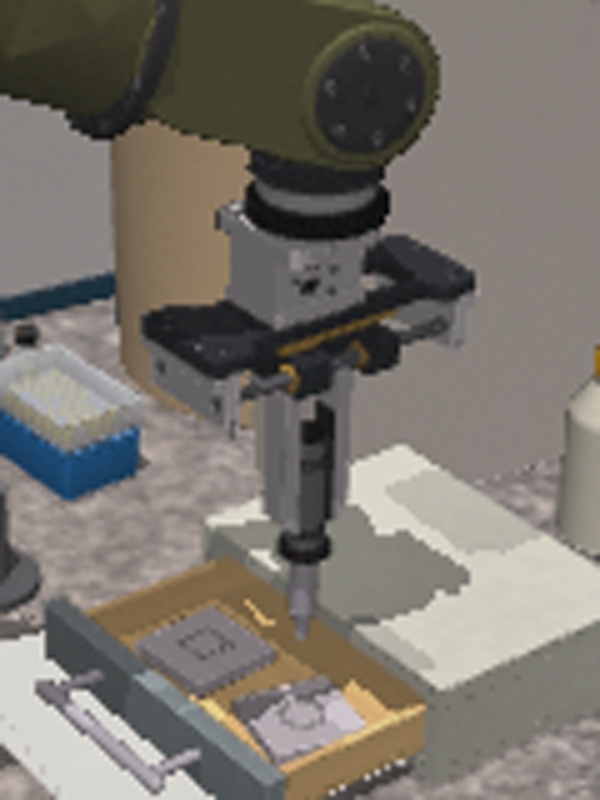

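View pics/w10.png

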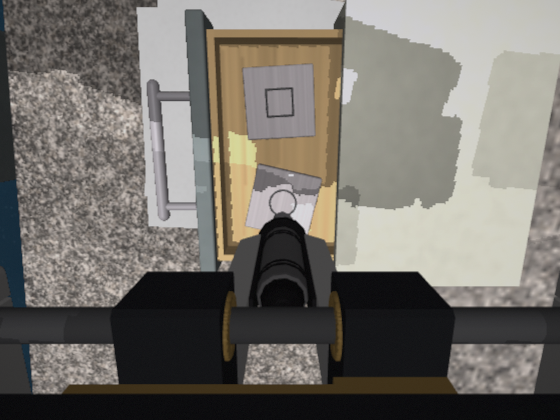

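View pics/t10.png

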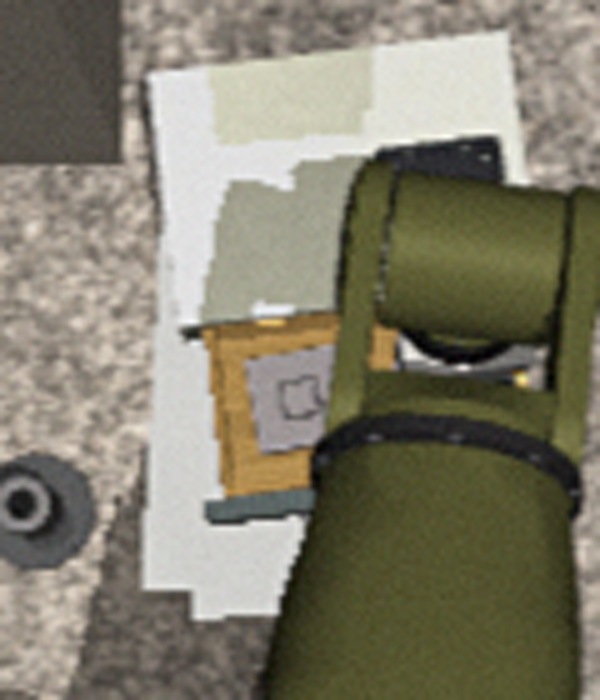

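```bash
python3 -m jog '[[-0.0017,0.0007,0.01,0,0,0,-1],[-0.0017,0.0007,0.025,0,0,0,-1],[-0.0017,0.0007,0.035,0,0,0,-1],[-0.0017,0.0007,0.038,0,0,0,-1],[-0.0017,0.0007,0.038,0,0,0,-1],[-0.0017,0.0007,0.038,0,0,0,-1]]' 
python3 - <<'E'
from h import *
c=camera("scene"); crop(c,260,190,330,250,10,"pics/s11.png")
print("pred tip",proj(c,status.get_obs()["ee_pos"]-[0,0,.079]),"ring",proj(c,[.568,-.0465,.03]))
c=camera("wrist"); crop(c,220,120,340,220,6,"pics/w11.png")
print("ringw",proj(c,[.568,-.0465,.03]),"tipw",proj(c,status.get_obs()["ee_pos"]-[0,0,.079]))
plan([.568,-.0465,.109],None)
E
```

```text
time_s: 10.85
ee_pos: [0.5683, -0.0464, 0.126]
eef_rot: [-3.141, 0.001, 1.683]
force: [-0.1, -0.2, -0.6]
grip_width: 0.0215
pred tip [290.1931 228.5395] ring [289.934  233.3114]
ringw [280.2332 210.0081] tipw [280.5716 215.2533]
row [ 0.     -0.0004  0.0171] [-0.0002  0.0006  0.    ] | now [ 0.5684 -0.0465  0.1261] yaw_y 0.1119 F [-0.37  0.08 -0.38] w 0.0217 t 10.95 q [-0.145  0.42   1.551 -0.001  1.171 -0.257]
```

View pics/s11.png

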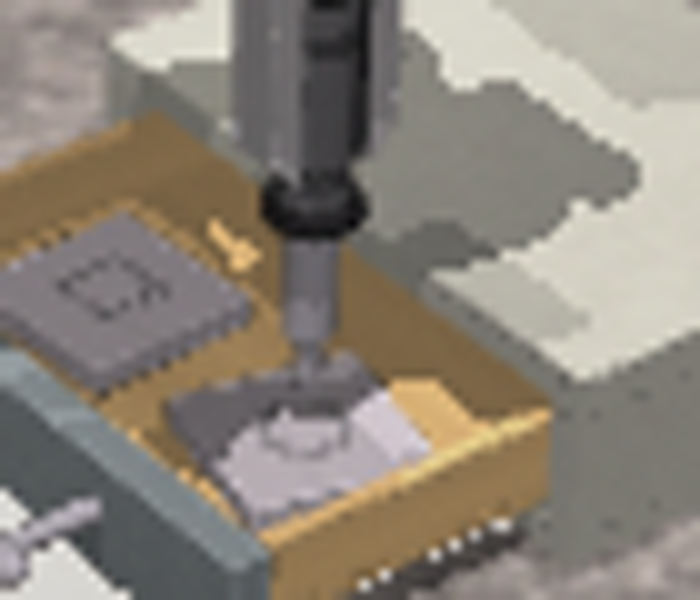

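View pics/w11.png

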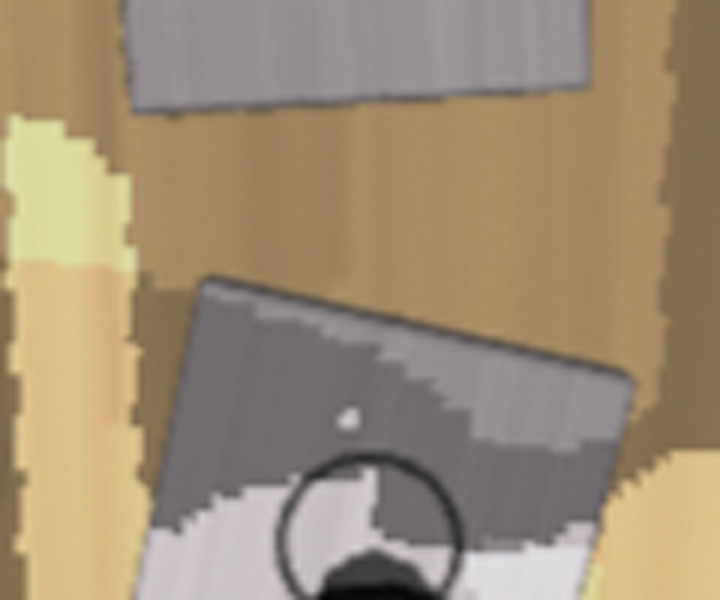

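Tip (310, 378) lies straight over the ring (centre (308, 433)) in the scene, and the wrist view puts the ring at (281, 210), within 1 px of prediction. Descending in small steps.

```bash
python3 -m jog '[[0,0.0005,0.005,0,0,0,-1],[0,0.0005,0.01,0,0,0,-1],[0,0.0005,0.013,0,0,0,-1],[0,0.0005,0.013,0,0,0,-1],[0,0.0005,0.013,0,0,0,-1]]'; python3 -m jog '[[0,0,0.003,0,0,0,-1],[0,0,0.003,0,0,0,-1],[0,0,0.003,0,0,0,-1]]'
```

```text
time_s: 11.45
ee_pos: [0.5689, -0.0464, 0.1131]
eef_rot: [-3.141, 0.001, 1.683]
force: [0.1, -0.1, -0.9]
grip_width: 0.0216
time_s: 11.75
ee_pos: [0.569, -0.0464, 0.1102]
eef_rot: [-3.141, 0.001, 1.683]
force: [0.5, 0.7, -0.2]
grip_width: 0.0216
```

```bash
python3 -m jog '[[0,0,0,0,0,0,-1],[0,0,0,0,0,0,-1]]'; python3 - <<'E'
from h import *
c=camera("scene"); crop(c,260,190,330,250,10,"pics/s12.png")
plan([.568,-.0465,.109],None)
E
```

```text
time_s: 11.95
ee_pos: [0.569, -0.0465, 0.1103]
eef_rot: [3.142, 0.001, 1.683]
force: [-0.7, -1.0, -0.4]
grip_width: 0.0214
row [ 0.0001 -0.001   0.0013] [-0.      0.0006  0.    ] | now [ 0.569  -0.0464  0.1103] yaw_y 0.1119 F [0.07 0.14 0.84] w 0.0217 t 12.0 q [-0.145  0.439  1.563 -0.001  1.139 -0.257]
```

View pics/s12.png

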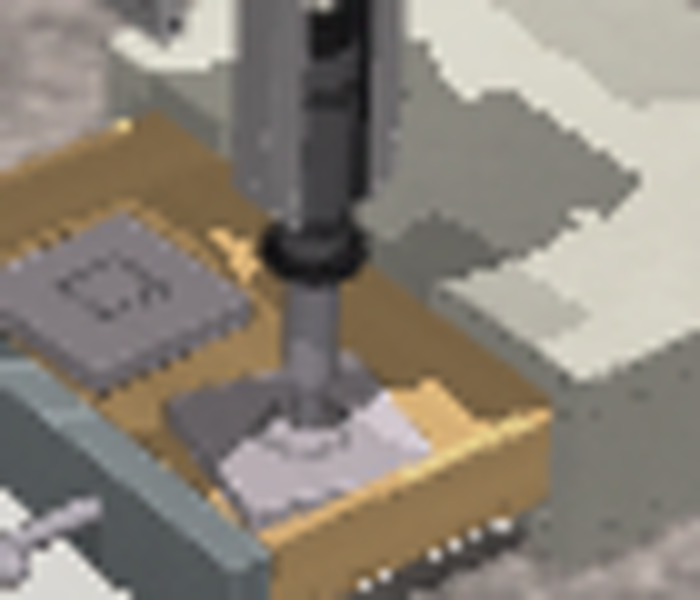

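```bash
for i in 1; do python3 -m jog '[[0,-0.0005,0.003,0,0,0,-1],[0,-0.0005,0.003,0,0,0,-1],[0,-0.0005,0.003,0,0,0,-1]]'; python3 -m jog '[[0,0,0,0,0,0,-1]]';python3 -m jog '[[0,0,0,0,0,0,-1]]'; done | egrep "ee_pos|force"
```

```text
ee_pos: [0.5685, -0.0465, 0.1073]
force: [-0.3, 1.0, 1.7]
ee_pos: [0.5686, -0.0465, 0.1074]
force: [0.5, 0.6, 1.3]
ee_pos: [0.5686, -0.0465, 0.1075]
force: [-0.1, -0.4, 1.1]
```

```bash
(python3 -m jog '[[0,0,0.0015,0,0,0,-1],[0,0,0.002,0,0,0,-1],[0,0,0.002,0,0,0,-1]]'; python3 -m jog '[[0,0,0,0,0,0,-1]]';python3 -m jog '[[0,0,0,0,0,0,-1]]') | egrep "ee_pos|force"
python3 - <<'E'
from h import *
c=camera("scene"); crop(c,260,190,330,250,10,"pics/s13.png")
c=camera("wrist"); crop(c,220,120,340,220,6,"pics/w13.png")
plan([.568,-.0465,.109],None)
E
```

```text
ee_pos: [0.5686, -0.0465, 0.1054]
force: [-0.9, 0.4, 1.9]
ee_pos: [0.5686, -0.0465, 0.1055]
force: [0.4, -0.8, 2.6]
ee_pos: [0.5686, -0.0465, 0.1055]
force: [-0.3, 0.1, 2.5]
row [ 0.0001 -0.0006 -0.0035] [ 0.0001  0.0007 -0.    ] | now [ 0.5686 -0.0465  0.1055] yaw_y 0.1118 F [-0.76  0.4   2.1 ] w 0.0216 t 13.1 q [-0.145  0.444  1.569 -0.001  1.129 -0.257]
```

View pics/s13.png

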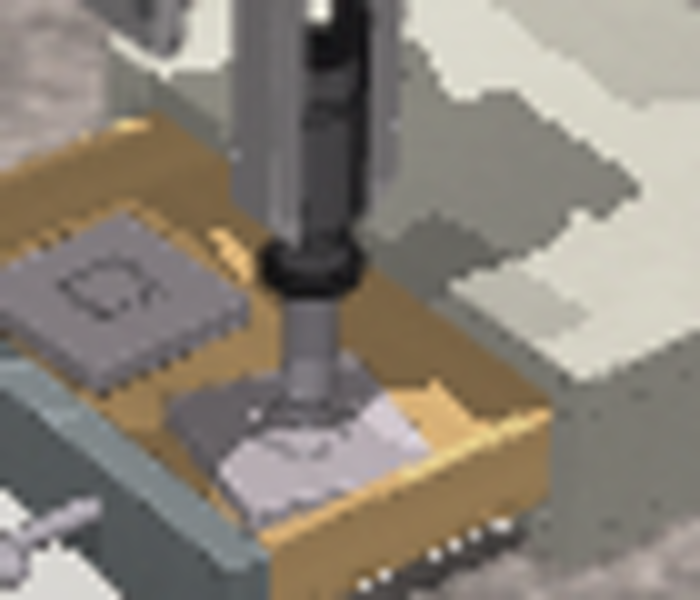

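View pics/w13.png

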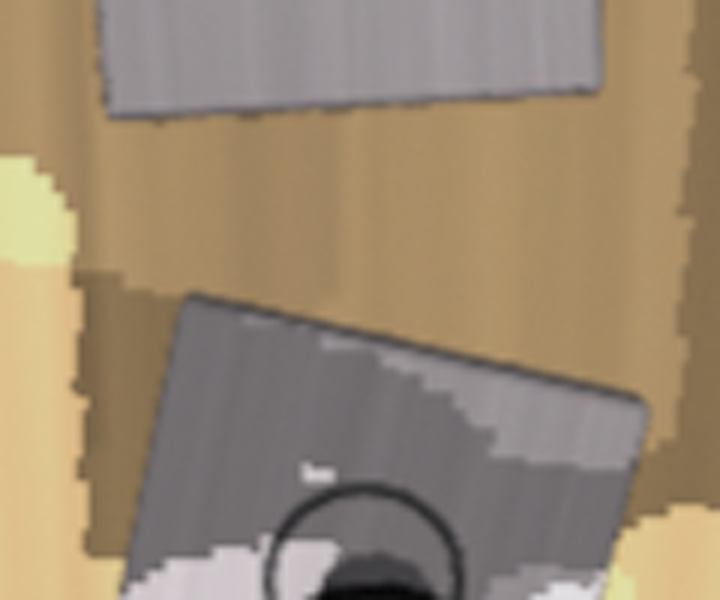

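```bash
python3 - <<'E'
from h import *
c=camera("scene"); im=c["image"][222:242,278:304,::-1]
cv2.imwrite("pics/s14.png",cv2.resize(im,None,fx=28,fy=28,interpolation=cv2.INTER_NEAREST))
print(proj(c,[.5686,-.0465,.030]),proj(c,[.5686,-.0435,.030]),proj(c,[.5656,-.0465,.030]))
E
```

```text
[290.1075 233.2513] [289.5678 232.7264] [289.2394 233.5518]
```

View pics/s14.png

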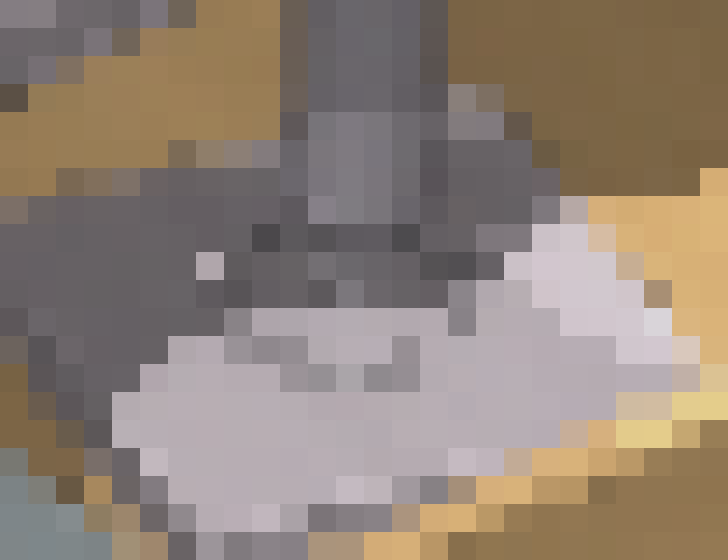

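The lit pin ends at about (290, 232) and the ring spans rows 230–235, columns 286–294, so the tip is within about 2 mm of centre. Pressing a little further to half-way.

```bash
(python3 -m jog '[[0,0,0.001,0,0,0,-1],[0,0,0.0016,0,0,0,-1],[0,0,0.0016,0,0,0,-1]]'; python3 -m jog '[[0,0,0,0,0,0,-1]]';python3 -m jog '[[0,0,0,0,0,0,-1],[0,0,0,0,0,0,-1],[0,0,0,0,0,0,-1]]';python3 -m jog '[[0,0,0,0,0,0,-1],[0,0,0,0,0,0,-1]]') | egrep "ee_pos|force|rot|width"
python3 - <<'E'
from h import *
for n in ("scene","wrist"):
    c=camera(n); cv2.imwrite(f"pics/{n}15.png",c["image"][:,:,::-1])
    if n=="scene": crop(c,230,150,350,250,6,"pics/s15.png")
print(status.get_obs()["force"])
E
```

```text
ee_pos: [0.5686, -0.0466, 0.1038]
eef_rot: [3.141, 0.001, 1.683]
force: [0.0, -0.9, 3.3]
grip_width: 0.0216
ee_pos: [0.5686, -0.0465, 0.1039]
eef_rot: [3.141, 0.001, 1.683]
force: [0.6, 0.3, 3.5]
grip_width: 0.0217
ee_pos: [0.5686, -0.0465, 0.1039]
eef_rot: [3.141, 0.001, 1.683]
force: [-0.5, -0.4, 3.8]
grip_width: 0.0217
ee_pos: [0.5686, -0.0465, 0.1039]
eef_rot: [3.141, 0.001, 1.683]
force: [0.5, 0.4, 3.1]
grip_width: 0.0216
[-0.3557  1.1338  3.7135]
```

View pics/s15.png

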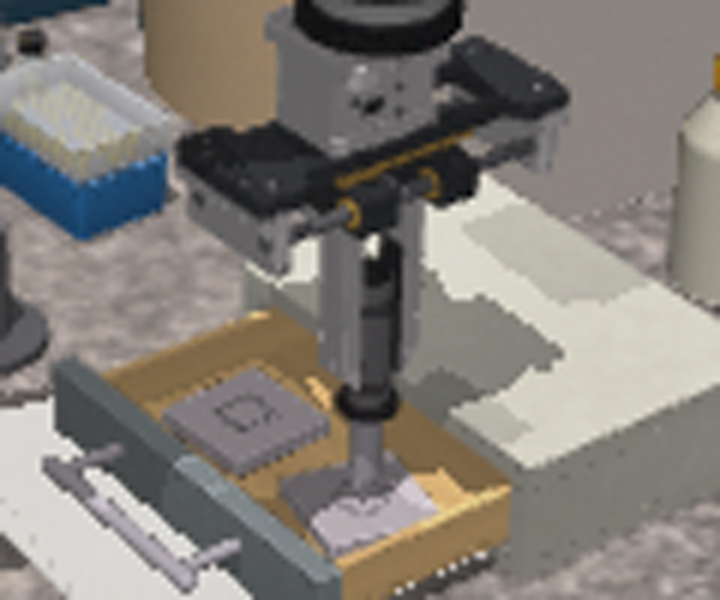

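View pics/wrist15.png

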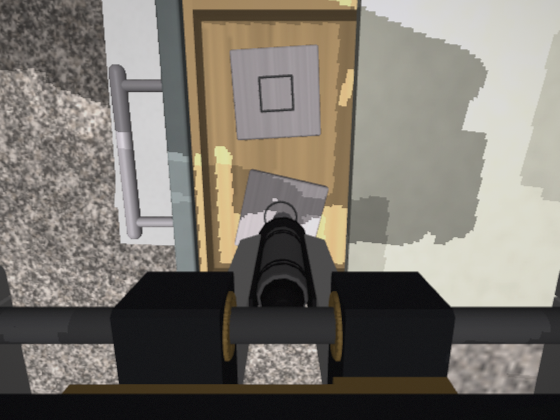

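The push is about 4 N over the free-air reading, half-way on the spring. The probe is upright, the tip is in the ring, and the readings are steady.

```bash
python3 -c "
from station import ctrl; print(ctrl.hand_in())"
```

```text
the job is handed in; nothing more can be done
None
```

I pulled the drawer open about 105 mm from where it started. Then I lifted the probe straight out of its holder, set its tip down in the ring on the right-hand coupon, and handed the job in still holding it there. No verdict is reported.

**Last checks:**
- **Press:** the wrist force was about 3.1–3.8 N. The free-air reading was about −0.6 N, so the push is about 4 N, close to half-way on the spring.
- **Travel:** the tool came down about 5 mm after first touch.
- **Tilt:** the tool is within about 0.001 rad of vertical, and the probe looks upright in the pictures.
- **Grip:** the fingers are 21.6 mm apart on the 22 mm barrel.
- **Position:** in the scene picture the tip is within about 2 mm of the ring's centre.
- **Other coupon:** the square-marked coupon looks untouched. I moved nothing near the bystanders, but did not measure them again at the end.

**What disagreed:** the cameras differed by 2–6 mm on the positions of the probe and the ring. I settled the final placement by where the tip sits against the ring in the same pictures. I could not read the plunger or the drawer joint directly. Both are inferred from the force, the tool's height and how far I pulled.

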